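Set the condenser clamp: seat the thumbscrew, back off a quarter turn

ROBOT

A 7-joint arm with a two-finger parallel gripper is mounted at the origin on the work surface. World frame = base frame: x ahead of the robot, y to its left, z up, the work surface at z = 0. Lengths are in mm, angles in rad, forces in N, time in s.
With the tool pointing down it reaches from about 400 to 875 mm from the base axis. Payload 6.5 kg.
Tool frame: the origin (TCP) lies at the very end of the fingers, on their centre line; the grasp point (between the pads) lies 19 mm behind it; z points along the fingers, y is the line along which they close (so a half turn about z gives the same grasp; the last joint's range is limited). The gripper opens to 88 mm and grips with 3 to 60 N. Pads are 18 mm wide; open, the fingers measure 123 mm over their backs; the gripper's body (75 mm by 187 mm) begins 45 mm behind the grasp point.
Start: joints at [-1.244, 0.536, -0.004, 1.538, 0.003, 1.067, -0.071], TCP at [248.799, 600.491, 238.716] pointing down, gripper open.
Joint ranges: [-2.7, 2.7], [-0.37, 2.16], [-1.27, 1.26], [0.24, 2.4], [-1.31, 4.45], [0.19, 1.91], [-2.76, 2.76]. Speed limits (rad/s): [2.39, 2.39, 3.14, 3.14, 3.14, 3.14, 3.14].

INTERFACE

Orientations are given as a unit quaternion [x, y, z, w].
In Python, from plant import env gives the robot as it stands. The module is installed in compiled form; this text tells all that it offers.
- The arm moves only by the tool step_arm, never from a script. Its arguments are lists of equal length, an entry for each row: "slide": the shift along the tool's x, y, z in units of 50 mm (1.0 is 50 mm), a list of three; "dr": the turn, a rotation vector about the tool's x, y, z in units of 6 degrees (1.0 is 6 degrees), a list of three; "jaw": the finger opening in mm, from 0 to 88.1. In form: {"slide": [[x, y, z], ...], "dr": [[ax, ay, az], ...], "jaw": [jaw, ...]}. A call has 1 to 12 rows; each row is the pose to reach, as a shift and turn from the pose commanded when the call began, along the tool's axes at that moment; what a row does not reach only later rows make up. A row lasts 1/10 s, in which the tool goes at most 50 mm and 8.59 degrees, less where a joint would pass 70% of its speed; a pose out of reach is approached as far as the arm can. A call with a gripper value outside its range is refused whole. The fingers move at their own pace and stop on an object; "force" is the grip in N (left out, the last holds). Time passes only in rows, so rows that repeat a pose let the fingers close. It gives the time, the measured TCP pose, the force, the opening and the grip force at its end, in the units of the state.
- env.get_obs(): the state, without advancing time (a new reading comes with each control period).
- env.camera(name): name is "side" or "top"; returns the picture (384x512x3 uint8, red, green, blue); there is no depth.
- env.camera_info(name): a dict with "camera_matrix" (3x3 intrinsics, pixels), "R" (3x3) and "t" (3): a world point X has camera coordinates R X + t. Camera axes: x right, y down, z forward; pixel columns grow to the right and rows downward; lengths in mm; the calibration is good to about 2 mm. A picture is of the moment at which its call begins. camera_info takes no time and is no camera call.
- env.finish_job(): hands the job in; it is judged then, once.
The state is a dict: "clock": time; "joints": joint angles; "qd": joint speeds; "joint_efforts": joint torques, N m; "ee_pos": TCP position; "ee_rot": TCP orientation; "contact_force": force on the tool from outside, world axes, zero at the start; "wrist_torque": the same for the moment, N m; "gripper_width": finger opening in mm; "grasp_force": force on a finger pad.
Only numpy, scipy, OpenCV 4.12 (cv2) and the standard library are available. Lean on these libraries where they do the work, as an engineer would, in place of code of your own. Each camera call takes 0.05 s, during which the arm holds its last target. There are 200 camera calls.

TASK

The clamp on the sloping condenser of the still is slack. Turn the flat-headed thumbscrew on top of that clamp clockwise until it seats and turns no farther, then back it off a quarter turn so that the glass is not strained, and finish while still gripping the screw there, ready to nip it up when the joints have been lined up. Do not push against the glassware, and leave the other things on the bench where they are.

Things in the scene. Friction and masses are not known exactly. Their poses are not given: they have to be found in the camera images.
- paddle: flat steel paddle head of the thumbscrew, 34 wide, 8 thick, 24 tall (mm), topmost part of the condenser clamp; 22 mm of bare shank below it. Origin at its middle; x along its width, y through its thickness, z up the screw's axis, which leans 0.2 rad from vertical, downhill along the condenser. Turns with the screw and rises 1.5 mm a turn as it is undone. Looks the same after half a turn
- thumbscrew (a joint): angle of the thumbscrew, rad: 0 = seated (hard stop), growing as it is undone (anticlockwise from above). A quarter turn is 1.57. Light even drag of about 0.04 N m; it stays where it is left. Starts between 2.0 and 3.3
- clamp: fixed clamp that carries the thumbscrew. Origin on the condenser's axis; z up, parallel to the screw's axis; x level, along the clamp's rod to its stand; y down the condenser. Screw axis at x = 34 mm, y = 0; paddle's middle at z = 62 mm when seated, its width then along x. Jaw below it tops out at z = 28 mm. The stand's upright 12 mm rod is at x = 185, y = 21, top 300 mm above the bench
- glassware: fixed fragile glass of the still. Origin on the condenser's axis at the clamp, 205 mm above the bench; z vertical, x level to the clamp's stand, y level, downhill. Condenser jacket 32 mm dia, 200 long, sloping 0.2 rad; still head with thermometer at y = -235 mm, top 390 mm above the bench; receiver at y = 197. The flask's stand has a rod 480 mm tall at x = 175, y = -256
- amber_bottle: bystander: amber glass bottle, 34 dia, 72 tall (mm), origin at the centre of its underside
- small_jar: bystander: small white screw-cap jar, 48 dia, 58 tall (mm), origin at the centre of its underside
- powder_jar: bystander: white powder jar with black lid, 78 dia, 110 tall (mm), origin at the centre of its underside
- squeeze_bottle: bystander: small white squeeze bottle, 34 dia, 112 tall (mm), origin at the centre of its underside
- wash_bottle: bystander: wash bottle with bent spout, 70 dia, 230 tall (mm), origin at the centre of its underside
- beaker: bystander: glass beaker, 50 dia, 68 tall (mm), origin at the centre of its underside
- stopper: bystander: white plastic stopper, 26 dia, 26 tall (mm), origin at the centre of its underside

How it is judged (in metres and radians):
On the way:
1. the thumbscrew is seated: within 0.08 rad of its stop (value of joint thumbscrew below 0.08 rad), for 0.2 s.
At the end, for the whole second after the job is handed in: The thumbscrew, having been seated, stands still a quarter turn open (1.57 rad, +0.32 / -0.32), the paddle gripped between the fingers (more than 4 N, the place between the finger pads within 25 mm of its middle); every bystander within 30 mm of where it stood (value of joint thumbscrew between 1.25 and 1.89 rad and velocity of joint thumbscrew between -0.1 and 0.1 rad/s and contact force between the fingers and paddle above 4 N and distance between the grasp point and paddle below 0.025 m and distance of each of amber_bottle, small_jar, powder_jar, squeeze_bottle, wash_bottle, beaker, stopper from where it was at the start of the episode below 0.03 m); the arm keeps its last pose, push and grip.
It fails at once if the robot pushes the glassware with more than 10 N (contact force between any of the fingers, the arm and glassware above 10 N).
It fails at once if a bystander is shifted by more than 30 mm or knocked over (distance of any of amber_bottle, small_jar, powder_jar, squeeze_bottle, wash_bottle, beaker, stopper from where it was at the start of the episode above 0.03 m or angle between any of amber_bottle, small_jar, powder_jar, squeeze_bottle, wash_bottle, beaker, stopper's own z axis and vertical above 0.5 rad).
It also fails if it takes over 54 s, if anything falls off the work surface, if the arm or the gripper's body presses on something with over 40 N, if the wrist force passes 120 N, or if a joint passes its speed limit or range.

## Working session

There is one attempt and no reset: what is moved stays moved. The work goes in short steps, Python scripts to look and compute and a tool call to move; the robot and the scene stay as the last step left them, time stands still between calls to the robot, and variables do not carry over. Pictures are saved under pics/ and viewed, at most 10 in all, crops included, and the job is handed in when it is done.

Besides the shell and the picture viewer there is one more tool, called after "Call:" in YAML: its name, and indented under it one key for each argument. step_arm: Moves the arm, as the interface text tells. Its arguments: {"type":"object","properties":{"slide":{"type":"array"},"dr":{"type":"array"},"jaw":{"type":"array"},"force":{"type":"number"}},"required":["slide","dr","jaw"]}

```bash
mkdir -p pics
python3 - <<'E'
from plant import env
import cv2,numpy as np
np.set_printoptions(precision=4,suppress=True)
for n in("side","top"):
    cv2.imwrite(f"pics/{n}0.png",cv2.resize(env.camera(n)[:,:,::-1],(800,600),interpolation=cv2.INTER_CUBIC))
    i=env.camera_info(n);print(n,i["camera_matrix"],i["R"],i["t"], -np.array(i["R"]).T@i["t"])
print(env.get_obs())
E
```

```text
side [[393.3429   0.     261.7692]
 [  0.     393.3429 188.7763]
 [  0.       0.       1.    ]] [[ 0.9818 -0.189  -0.0174]
 [-0.1291 -0.598  -0.7911]
 [ 0.1391  0.7789 -0.6115]] [-500.2241  336.765   918.3465] [ 406.8333 -608.5074  819.2682]
top [[354.9523   0.     262.1871]
 [  0.     354.9523 182.2895]
 [  0.       0.       1.    ]] [[-0.0168 -0.9999 -0.0016]
 [-0.9864  0.0168 -0.1634]
 [ 0.1634 -0.0012 -0.9866]] [199.3445 564.9886 846.4292] [422.3544 190.8278 927.6822]
{'clock': 0.1, 'joints': array([-1.2442,  0.5371, -0.0044,  1.5387,  0.0026,  1.0673, -0.0712]), 'qd': array([-0.0003, -0.0007,  0.0014, -0.0015, -0.    ,  0.0004, -0.0012]), 'joint_efforts': array([  0.0016, -57.2087,   0.9934, -25.2231,  -0.0562,   0.0135,
         0.    ]), 'ee_pos': array([248.6353, 599.9837, 237.9285]), 'ee_rot': array([ 0.1951,  0.9808, -0.0008, -0.0001]), 'contact_force': array([ 0.2773, -0.7216, -0.2178]), 'wrist_torque': array([-0.0257,  0.0304, -0.0094]), 'grasp_force': 0.0, 'gripper_width': 88.16386094542737}
```

View pics/side0.png

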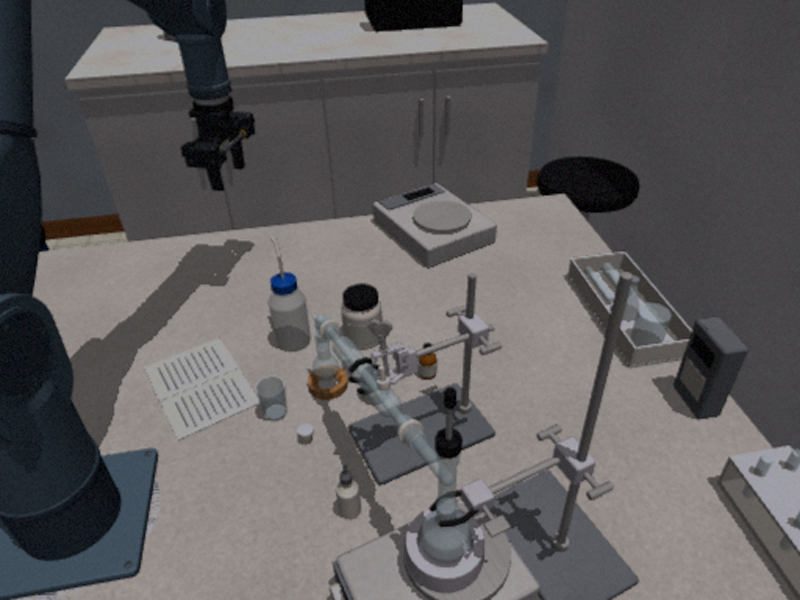

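View pics/top0.png

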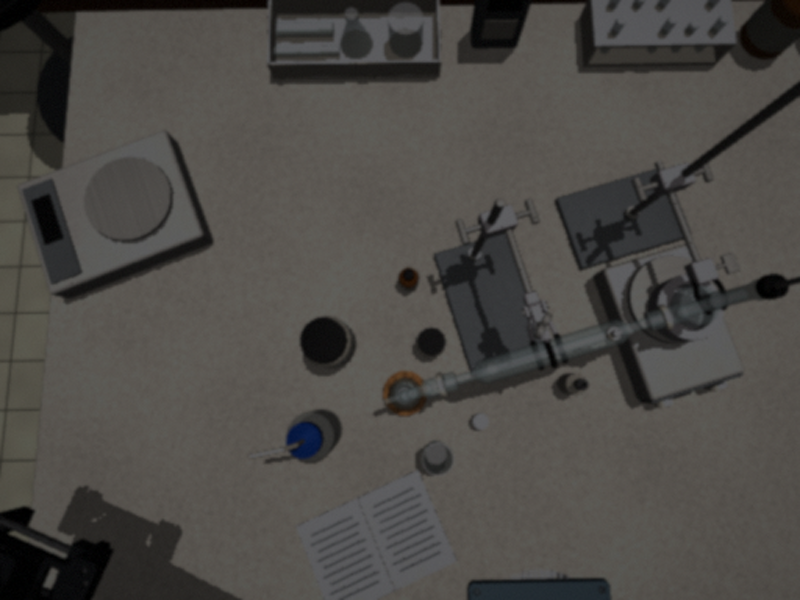

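The side view shows the clamp paddle near (380,330) and the top view shows it near (540,312). I'll enlarge both.

Run:
```python
from plant import env
import cv2,numpy as np
a=np.mean([env.camera("side") for _ in range(3)],0)[190:265,205:280]
b=np.mean([env.camera("top") for _ in range(3)],0)[165:240,310:385]
f=lambda c:cv2.resize(np.clip(c[:,:,::-1]*255/np.percentile(c,99.5),0,255).astype('u1'),(400,400),interpolation=cv2.INTER_CUBIC)
cv2.imwrite("pics/c1.png",cv2.resize(np.hstack([f(a),f(b)]),(800,400)))
```

```text
(no output)
```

View pics/c1.png

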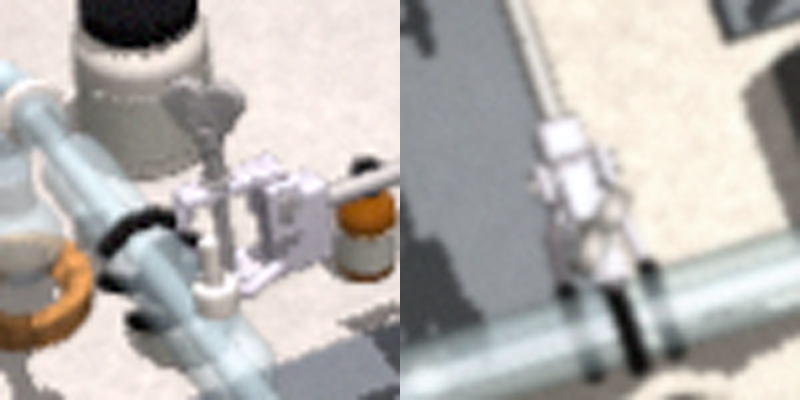

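The left crop shows the butterfly-shaped paddle centred near crop (204,103), with its shank running down to about (215,250). In the right crop (top view) the paddle is the greyish diagonal bar near (605,235).

```bash
cat > h.py <<'E'
from plant import env
import numpy as np
from scipy.spatial.transform import Rotation as R
np.set_printoptions(precision=3,suppress=True)
C={n:env.camera_info(n) for n in("side","top")}
def proj(n,X):
    c=C[n];p=np.array(c["camera_matrix"])@(np.array(c["R"])@np.array(X,float)+c["t"]);return p[:2]/p[2]
def ray(n,u):
    c=C[n];r=np.array(c["R"]).T;d=r@np.linalg.inv(c["camera_matrix"])@[u[0],u[1],1];return -r@c["t"],d/np.linalg.norm(d)
def tri(us,ut):
    a,d=ray("side",us);b,e=ray("top",ut)
    s=np.linalg.lstsq(np.c_[d,-e],b-a,rcond=None)[0];p,q=a+s[0]*d,b+s[1]*e
    return (p+q)/2,np.linalg.norm(p-q)
E
python3 - <<'E'
from h import *
S=lambda x,y:(205+x/5.333-.4,190+y/5.333-.4)
T=lambda x,y:(310+(x-400)/5.333-.4,165+y/5.333-.4)
F=lambda x,y:(x/1.5625-.2,y/1.5625-.2)
print("paddle",tri(S(204,103),T(605,235)))
a,d=ray("side",S(204,103))
for z in(240,255,270,285):
    X=a+d*(z-a[2])/d[2];t=proj("top",X);print(z,X,((t[0]-309.6)*5.333+400,(t[1]-164.6)*5.333))
print("rodtop",tri(F(472,277),F(499,204)))
print("cond lo",tri(F(333,326),F(447,385)), "hi",tri(F(408,430),F(613,333)))
print("bystanders tops")
for n,u,h in(("powder",(325,340),110),("small",(431,341),58),("amber",(408,275),72),("wash",(305,440),200)):
    a,d=ray("top",F(*u));print(n,a+d*(h-a[2])/d[2])
E
```

```text
paddle (array([478.993,  31.442, 269.099]), np.float64(0.1555859790928267))
240 [482.727  65.284 240.   ] (np.float64(492.4469041865949), np.float64(233.74525711847232))
255 [480.762  47.836 255.   ] (np.float64(549.2588693359558), np.float64(234.60471027530673))
270 [478.797  30.388 270.   ] (np.float64(608.6770126326729), np.float64(235.5035897753441))
285 [476.832  12.941 285.   ] (np.float64(670.8848767373779), np.float64(236.44467225760235))
rodtop (array([622.947,  82.913, 294.751]), np.float64(0.18900048793100432))
cond lo (array([414.247, 143.478, 187.736]), np.float64(6.108409124566761)) hi (array([485.554, -82.4  , 182.066]), np.float64(18.954561264196588))
bystanders tops
powder [478.151 316.16  110.   ]
small [477.337 158.394  58.   ]
amber [580.254 192.613  72.   ]
wash [345.598 326.754 200.   ]
```

```bash
cat >> h.py <<'E'
psi=0.288
xh=np.array([np.cos(psi),np.sin(psi),0]);yh=np.array([-np.sin(psi),np.cos(psi),0])
ax=np.sin(.2)*yh+np.cos(.2)*np.array([0,0,1]);yc=np.cross(ax,xh)
def pframe(th): 
    w=np.cos(th)*xh+np.sin(th)*yc; return np.c_[w,np.cross(ax,w),ax]
E
python3 - <<'E'
from h import *
import cv2
im={n:np.mean([env.camera(n) for _ in range(3)],0) for n in("side","top")}
rows=[]
for n,(r0,c0) in (("side",(193,228)),("top",(190,330))):
    c=im[n][r0:r0+36,c0:c0+36];k=267/36
    c=cv2.resize(np.clip(c[:,:,::-1]*255/np.percentile(c,99.5),0,255).astype('u1'),(267,267),interpolation=cv2.INTER_CUBIC)
    o=[]
    for th in (None,2.1,2.6):
        d=c.copy()
        if th:
            B=pframe(th);P=np.array([479,31.4,268.])
            q=lambda v:tuple(int(t) for t in (proj(n,P+B@v)-[c0,r0]+.5)*k)
            s=[(a,b,e) for a in(-17,17) for b in(-4,4) for e in(-12,12)]
            for i in range(8):
                for j in range(i):
                    if sum(u!=v for u,v in zip(s[i],s[j]))==1: cv2.line(d,q(s[i]),q(s[j]),(0,0,255) if s[i][2]+s[j][2]>0 else (0,160,0),1)
            cv2.line(d,q((0,0,-12)),q((0,0,-34)),(255,0,0),1)
        o.append(d)
    rows.append(np.hstack(o))
cv2.imwrite("pics/ov.png",cv2.resize(np.vstack(rows),(800,534)))
E
```

```text
(no output)
```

View pics/ov.png

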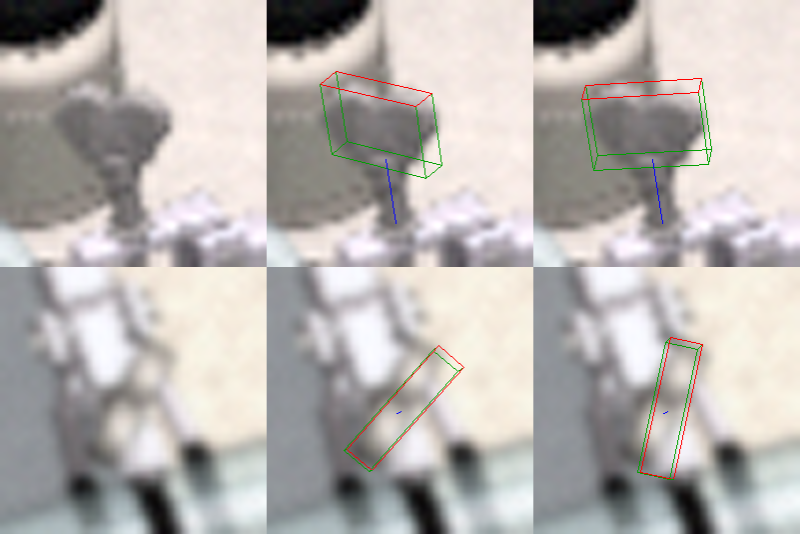

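The overlays put the paddle at about (481,31.5,267.5), with its angle between the two drawn, near θ≈2.3.

```bash
cat >> h.py <<'E'
def go(P,Rt):
    o=env.get_obs();r=R.from_quat(o["ee_rot"])
    print("slide",r.inv().apply(np.array(P)-o["ee_pos"])/50,"dr",np.degrees((r.inv()*R.from_matrix(Rt)).as_rotvec())/6, o["clock"],o["joints"])
def tool(th,up,P=(481,31.5,267.5)):
    B=pframe(th);return np.array(P)+ax*(up-19),np.c_[B[:,0],-B[:,1],-ax]
E
python3 - <<'E'
from h import *
go(*tool(2.3,95));P,Q=tool(2.3,95);print(P,Q)
E
```

```text
slide [-8.456 -8.502 -2.065] dr [ 1.384 -1.318  1.531] 0.7 [-1.244  0.536 -0.004  1.538  0.003  1.067 -0.071]
[476.711  45.977 341.985] [[-0.846  0.53   0.056]
 [ 0.511  0.838 -0.19 ]
 [-0.148 -0.132 -0.98 ]]
```

Call:
step_arm:
  slide:
    - [0,0,-1]
    - [0,0,-2.1]
    - [-1,-1,-2.1]
    - [-2,-2,-2.1]
    - [-3,-3,-2.1]
    - [-4,-4,-2.1]
    - [-5,-5,-2.1]
    - [-6,-6,-2.1]
    - [-7,-7,-2.1]
    - [-8.46,-8.5,-2.07]
    - [-8.46,-8.5,-2.07]
    - [-8.46,-8.5,-2.07]
  dr:
    - [0,0,0]
    - [0,0,0]
    - [0.2,-0.2,0.2]
    - [0.4,-0.4,0.4]
    - [0.6,-0.6,0.6]
    - [0.8,-0.8,0.8]
    - [1,-1,1]
    - [1.2,-1.2,1.2]
    - [1.38,-1.32,1.53]
    - [1.38,-1.32,1.53]
    - [1.38,-1.32,1.53]
    - [1.38,-1.32,1.53]
  jaw: [88,88,88,88,88,88,88,88,88,88,88,88]

```text
clock: 1.9
ee_pos: [439.7, 136.5, 343.1]
ee_rot: [0.272, 0.957, -0.084, 0.054]
contact_force: [0.6, 0.0, -0.9]
gripper_width: 88.1
grasp_force: 0.0
```

Run:
```python
from h import *
go(*tool(2.3,95))
```

```text
slide [-1.548 -1.122  0.407] dr [0.014 0.003 0.001] 1.9 [-0.802  0.107  0.289  1.898  0.177  1.19   0.433]
```

Call:
step_arm:
  slide:
    - [-0.6,-0.5,0.15]
    - [-1.2,-0.9,0.3]
    - [-1.55,-1.12,0.41]
    - [-1.55,-1.12,0.41]
    - [-1.55,-1.12,0.41]
  dr:
    - [0,0,0]
    - [0,0,0]
    - [0,0,0]
    - [0,0,0]
    - [0,0,0]
  jaw: [88,88,88,88,88]

```text
clock: 2.4
ee_pos: [476.2, 48.3, 341.6]
ee_rot: [0.272, 0.957, -0.084, 0.053]
contact_force: [0.2, 0.5, 0.3]
gripper_width: 87.9
grasp_force: 0.0
```

Run:
```python
from h import *
import cv2
go(*tool(2.3,3))
go(*tool(2.3,95))
o=[]
for n,(r0,c0) in (("side",(110,180)),("top",(120,250))):
    c=np.mean([env.camera(n) for _ in range(3)],0)[r0:r0+140,c0:c0+140]
    o.append(cv2.resize(np.clip(c[:,:,::-1]*255/np.percentile(c,99),0,255).astype('u1'),(400,400),interpolation=cv2.INTER_CUBIC))
cv2.imwrite("pics/pre.png",np.hstack(o))
```

```text
slide [-0.034 -0.036  1.842] dr [ 0.008 -0.003 -0.004] 2.4 [-0.674  0.12   0.377  1.893  0.171  1.145  0.646]
slide [-0.033 -0.034  0.002] dr [ 0.008 -0.003 -0.004] 2.4 [-0.674  0.12   0.377  1.893  0.171  1.145  0.646]
```

View pics/pre.png

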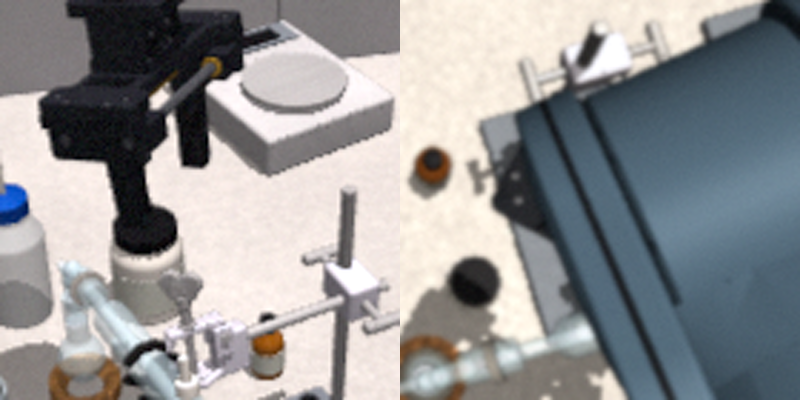

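The fingers straddle the paddle's axis from above: tips at (125,235) and (192,163), paddle at (180,288). I'll descend.

Call:
step_arm:
  slide:
    - [-0.03,-0.03,0.3]
    - [-0.03,-0.03,0.7]
    - [-0.03,-0.03,1.1]
    - [-0.03,-0.03,1.45]
    - [-0.03,-0.03,1.7]
    - [-0.03,-0.03,1.84]
    - [-0.03,-0.03,1.84]
    - [-0.03,-0.03,1.84]
  dr:
    - [0,0,0]
    - [0,0,0]
    - [0,0,0]
    - [0,0,0]
    - [0,0,0]
    - [0,0,0]
    - [0,0,0]
    - [0,0,0]
  jaw: [88,88,88,88,88,70,55,45]

```text
clock: 3.5
ee_pos: [482.4, 28.7, 252.3]
ee_rot: [0.272, 0.957, -0.084, 0.054]
contact_force: [-0.3, 0.1, -0.2]
gripper_width: 65.7
grasp_force: 0.0
```

Run:
```python
from h import *
import cv2
go(*tool(2.3,3));print(env.get_obs()["gripper_width"],env.get_obs()["contact_force"])
r0,c0=170,200
c=np.mean([env.camera("side") for _ in range(3)],0)[r0:r0+80,c0:c0+80]
c=cv2.resize(np.clip(c[:,:,::-1]*255/np.percentile(c,99),0,255).astype('u1'),(560,560),interpolation=cv2.INTER_CUBIC)
cv2.imwrite("pics/dn.png",c)
```

```text
slide [ 0.007 -0.008  0.009] dr [0.009 0.005 0.003] 3.5 [-0.625  0.23   0.39   2.004  0.142  0.919  0.687]
65.66835148080236 [-0.281  0.063 -0.19 ]
```

View pics/dn.png

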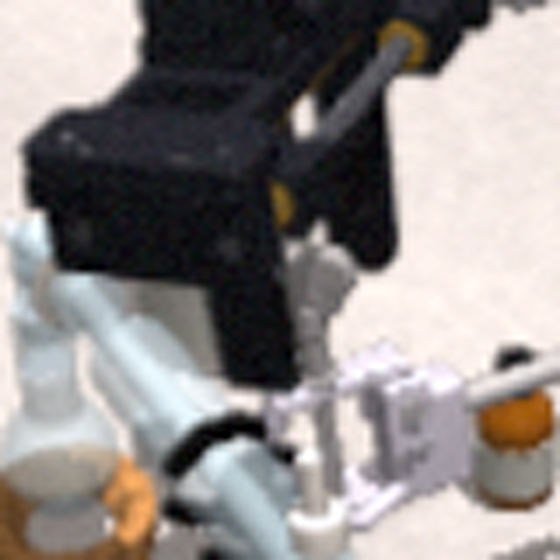

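The paddle, at (320,280), sits between the fingers (left tip at (260,370), right tip at (378,255)). I'll close gently.

Call:
step_arm:
  slide:
    - [0,0,0]
    - [0,0,0]
    - [0,0,0]
    - [0,0,0]
    - [0,0,0]
    - [0,0,0]
    - [0,0,0]
  dr:
    - [0,0,0]
    - [0,0,0]
    - [0,0,0]
    - [0,0,0]
    - [0,0,0]
    - [0,0,0]
    - [0,0,0]
  jaw: [35,25,18,14,10,6,4]
  force: 10

```text
clock: 4.35
ee_pos: [482.3, 28.7, 251.8]
ee_rot: [0.272, 0.957, -0.084, 0.054]
contact_force: [0.9, 1.4, -0.9]
gripper_width: 8.0
grasp_force: 10.0
```

Width is 8.0 mm, so the grip is flush. I'll turn clockwise, which is +z of the tool.

Call:
step_arm:
  slide:
    - [0,0,0]
    - [0,0,0]
    - [0,0,0]
    - [0,0,0]
    - [0,0,0]
    - [0,0,0.005]
    - [0,0,0.005]
    - [0,0,0.005]
    - [0,0,0.005]
    - [0,0,0.007]
    - [0,0,0.007]
    - [0,0,0.007]
  dr:
    - [0,0,0]
    - [0,0,1]
    - [0,0,2.2]
    - [0,0,3.4]
    - [0,0,4.6]
    - [0,0,5.8]
    - [0,0,7]
    - [0,0,8.2]
    - [0,0,9.4]
    - [0,0,10.6]
    - [0,0,11.6]
    - [0,0,12]
  jaw: [4,4,4,4,4,4,4,4,4,4,4,4]
  force: 30

```text
clock: 5.55
ee_pos: [480.7, 27.9, 251.3]
ee_rot: [0.784, 0.613, -0.038, 0.092]
contact_force: [-4.9, 0.2, 3.9]
gripper_width: 7.7
grasp_force: 30.0
```

```bash
cat >> h.py <<'E'
def st():
    o=env.get_obs();r=R.from_quat(o["ee_rot"]);w=r.as_matrix()[:,0]
    print("th",np.arctan2(w@yc,w@xh),"tz",r.inv().apply(o["wrist_torque"]),"F",r.inv().apply(o["contact_force"]),o["joints"],o["gripper_width"],o["grasp_force"],o["ee_pos"],o["clock"])
E
python3 -c "
from h import *
st()"
```

```text
th 1.0398200017516424 tz [ 1.137 -0.248 -0.086] F [-1.648 -4.421 -4.108] [-0.802  0.249  0.604  2.015  0.075  0.91  -0.502] 7.72283851304686 30.001441170461476 [480.728  27.91  251.344] 5.55
```

Call:
step_arm:
  slide:
    - [0,0,0]
    - [0,0,0]
    - [0,0,0]
    - [0,0,0]
    - [0,0,0.004]
    - [0,0,0.004]
    - [0,0,0.004]
    - [0,0,0.004]
    - [0,0,0.004]
  dr:
    - [0,0,1]
    - [0,0,2.2]
    - [0,0,3.4]
    - [0,0,4.6]
    - [0,0,5.8]
    - [0,0,7]
    - [0,0,7.7]
    - [0,0,8]
    - [0,0,8]
  jaw: [4,4,4,4,4,4,4,4,4]

```text
clock: 6.45
ee_pos: [479.8, 28.6, 250.9]
ee_rot: [0.965, 0.243, 0.002, 0.099]
contact_force: [-7.2, 3.0, 6.9]
gripper_width: 7.8
grasp_force: 30.0
```

```bash
python3 -c "
from h import *
st()"
```

```text
th 0.20524293754048342 tz [ 1.258 -1.401 -0.058] F [-5.243 -4.682 -7.67 ] [-0.937  0.275  0.772  2.022  0.008  0.904 -1.269] 7.795306271048454 30.00343882944435 [479.843  28.583 250.857] 6.45
```

Call:
step_arm:
  slide:
    - [0,0,-0.005]
    - [0,0,-0.005]
    - [0,0,-0.005]
    - [0,0,-0.005]
    - [0,0,-0.005]
  dr:
    - [0,0,0.5]
    - [0,0,1]
    - [0,0,1.5]
    - [0,0,2]
    - [0,0,2]
  jaw: [4,4,4,4,4]

```text
clock: 6.95
ee_pos: [479.6, 28.9, 250.8]
ee_rot: [0.985, 0.14, 0.012, 0.098]
contact_force: [-8.0, 3.0, 4.8]
gripper_width: 7.5
grasp_force: 30.0
```

```bash
python3 -c "
from h import *
st()"
```

```text
th -0.004632524765444476 tz [ 1.185 -1.513  0.009] F [-6.84  -4.039 -5.668] [-0.974  0.285  0.819  2.023 -0.013  0.903 -1.457] 7.492900527132083 30.00316443387419 [479.626  28.861 250.818] 6.95
```

Call:
step_arm:
  slide:
    - [0,0,0]
    - [0,0,0]
    - [0,0,0]
  dr:
    - [0,0,0.5]
    - [0,0,1]
    - [0,0,1]
  jaw: [4,4,4]

```text
clock: 7.25
ee_pos: [479.8, 28.9, 250.8]
ee_rot: [0.991, 0.089, 0.017, 0.097]
contact_force: [-8.0, 4.0, 4.7]
gripper_width: 8.3
grasp_force: 30.0
```

```bash
python3 -c "
from h import *
st()"
```

```text
th -0.10791590290043519 tz [ 0.945 -1.55  -0.573] F [-7.08  -4.325 -5.804] [-0.992  0.291  0.844  2.024 -0.024  0.903 -1.549] 8.260212439954016 30.002320976927876 [479.756  28.91  250.836] 7.25
```

Call:
step_arm:
  slide:
    - [0,0,0]
    - [0,0,0]
    - [0,0,0]
  dr:
    - [0,0,0.6]
    - [0,0,0.6]
    - [0,0,0.6]
  jaw: [4,4,4]

```text
clock: 7.55
ee_pos: [479.8, 28.9, 250.8]
ee_rot: [0.993, 0.059, 0.02, 0.097]
contact_force: [-8.3, 3.0, 4.1]
gripper_width: 9.1
grasp_force: 32.6
```

```bash
python3 -c "
from h import *
st()"
```

```text
th -0.16876498060935957 tz [ 0.791 -1.511 -0.675] F [-7.789 -3.094 -5.036] [-1.003  0.295  0.858  2.024 -0.031  0.902 -1.602] 9.101206930960661 32.57936122245155 [479.774  28.887 250.825] 7.55
```

The screw is seated: turning torque has risen and the pads are starting to ride on the paddle. The stop is at a tool angle of about −0.07. I'll back off to about 1.50, roughly 16 units.

Call:
step_arm:
  slide:
    - [0,0,0]
    - [0,0,0]
    - [0,0,0]
    - [0,0,0]
    - [0,0,0]
    - [0,0,-0.005]
    - [0,0,-0.005]
    - [0,0,-0.005]
  dr:
    - [0,0,-0.6]
    - [0,0,-1.6]
    - [0,0,-2.8]
    - [0,0,-4]
    - [0,0,-5.2]
    - [0,0,-6.4]
    - [0,0,-7.6]
    - [0,0,-8]
  jaw: [4,4,4,4,4,4,4,4]

```text
clock: 8.35
ee_pos: [480.2, 28.2, 251.3]
ee_rot: [0.883, 0.459, -0.021, 0.097]
contact_force: [-4.5, 1.2, 2.2]
gripper_width: 7.7
grasp_force: 30.0
```

Call:
step_arm:
  slide:
    - [0,0,0]
    - [0,0,0]
    - [0,0,0]
    - [0,0,0]
    - [0,0,0]
    - [0,0,-0.005]
    - [0,0,-0.005]
    - [0,0,-0.005]
    - [0,0,-0.005]
    - [0,0,-0.005]
  dr:
    - [0,0,-0.6]
    - [0,0,-1.6]
    - [0,0,-2.8]
    - [0,0,-4]
    - [0,0,-5.2]
    - [0,0,-6.4]
    - [0,0,-7.6]
    - [0,0,-8]
    - [0,0,-8]
    - [0,0,-8]
  jaw: [4,4,4,4,4,4,4,4,4,4]

```text
clock: 9.35
ee_pos: [481.3, 28.1, 251.7]
ee_rot: [0.622, 0.777, -0.057, 0.082]
contact_force: [-2.0, -0.9, -1.0]
gripper_width: 7.7
grasp_force: 30.0
```

Run:
```python
from h import *
import cv2
st()
o=[]
for r0,c0,s in ((170,200,80),(84,112,300)):
    c=np.mean([env.camera("side") for _ in range(3)],0)[r0:r0+s,c0:c0+s]
    o.append(cv2.resize(np.clip(c[:,:,::-1]*255/np.percentile(c,99),0,255).astype('u1'),(400,400),interpolation=cv2.INTER_CUBIC))
cv2.imwrite("pics/end.png",np.hstack(o))
```

```text
th 1.5027465014913337 tz [ 0.484  0.242 -0.075] F [-0.224 -2.136  1.082] [-0.728  0.239  0.514  2.011  0.105  0.914 -0.071] 7.722483065336266 29.997489592060447 [481.342  28.085 251.686] 9.35
```

View pics/end.png

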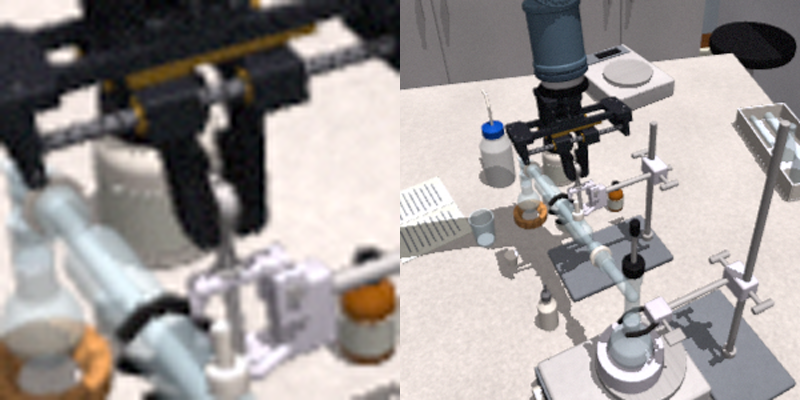

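The picture shows the paddle edge-on, held between the fingers at (229,200), and the bystanders in view undisturbed. I'll hand it in.

```bash
python3 -c "
from plant import env
print(env.finish_job())"
```

```text
the job is handed in; nothing more can be done
None
```

I turned the thumbscrew clockwise to its stop, backed it off about 1.57 rad (a quarter turn), and handed the job in with the gripper still holding the paddle at 30 N; no verdict came back.

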